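# Clear the test reader's cover and present its amber filter plate to the scanner

## Task

A used test cassette has been left on the reader's cover: lay it, window side up, centred lengthwise along the narrow sloped rest and let go of it, without dropping it on the way. Then swing the reader's cover up by its blue handle until it is about upright and leave it open, draw the amber filter plate out of its slot and hold it upright over the middle of the scanner's red window, its bottom edge about 8 cm above the glass. Finish while still holding the plate there; leave the grey plate in its slot and do not knock anything else about.

Things in the scene. Friction and masses are not known exactly. Their poses are not given: they have to be found in the camera images.
- reader: white test reader, fixed: open-topped box 150 (x) x 160 (y) x 70 mm high, walls and floor 5 mm, closed by a hinged cover. Origin under its centre; -x side faces the robot, give or take some yaw. Inside, two slots run along x, centred at x = -10, y = -34 and +34 mm, their walls 32 mm above the table; each holds one filter plate with 1.5 mm play each side, 2 mm each end.
- cover (a joint): hinge of the reader's grey cover, rad: 0 closed, 1.57 upright, at most 1.9. Panel 150 x 160 x 8 mm, 0.15 kg, top face 78.5 mm above the table when closed, hinged on the box's far (+x) rim; its near edge swings up and away from the robot. The stiff hinge (0.17 N m friction) lets it stay wherever it is left.
- cover_handle (a point): centre of the blue handle bar on the cover's top: round, 10 mm thick, along y, 76 mm between its posts, axis 38 mm above the cover's top face (116.5 mm above the table when closed), 132 mm from the hinge along the cover, 18 mm from the free edge. Fingers can close across it from above; it can turn between them. Cover axes: x to the hinge, y along the bar, z out of the top face.
- cover_hinge (a point): point on the hinge axis, in the middle of the cover's width, at the underside of the cover (70.5 mm above the table); the axis runs along y. The handle's bar lies 132 mm in front of it and 46 mm above it when closed.
- cassette: white test cassette, 75 mm long (x), 24 mm wide (y), 12 mm thick, about 30 g, with a result window and a round well on its top face (+z). Origin under its centre. Starts lying on the closed cover behind the handle, long axis roughly parallel to the handle bar.
- rest: fixed grey cassette stand: base 100 x 80 x 10 mm, a post, and on top the sloped blue rest. Origin under the base's centre. Stands on one side of the reader or the other.
- rest_top: the blue rest on that stand: a narrow flat bar 84 mm long (x), 20 mm wide (y); the cassette overhangs it 2 mm each side. Origin: middle of its top face, 75 mm above the table. Sloped 20 degrees: +x points up the slope (away from the robot, give or take some yaw), z square to the face. A 4 mm thick lip stands 6 mm above the face at the lower end, inner side at x = -42 mm.
- amber_plate: amber filter plate: black frame 56 wide (x), 8 thick (y), 40 mm high with amber window, on its top edge a centred orange tab 34 wide, 8 thick, 16 mm high (56 mm overall). About 40 g. Origin: middle of its bottom edge, z up. Stands on the reader's inner floor in one of the slots (which one varies), hidden by the cover; tab top 61 mm above the table. Pinch the tab from above, closing along y.
- grey_plate: the grey filter plate: same shape and size with a grey window and grey tab, in the other slot; the two plates' centres are 68 mm apart, so open the fingers only partly between them (about 30 mm).
- scanner: fixed black presentation scanner lying on the table, 110 x 100 x 30 mm, window up. Origin under its centre. Stands on the other side of the reader from the cassette stand.
- scanner_window (a point): centre of the scanner's red window, on its top face 30 mm above the table.
- sanitiser: hand sanitiser pump bottle, white, 76 mm diameter, 203 mm tall; origin under its centre. Bystander
- flask: drinking flask, pastel pink and blue, 70 mm diameter, 223 mm tall; origin under its centre. Bystander
- tape_dispenser: heavy beige desk tape dispenser, 150 x 60 mm, 106 mm tall; origin under its centre. Bystander
- vial_rack: white foam rack 100 x 150 x 22 mm with six capped vials standing in it, 68 mm tall overall; origin under its centre. Bystander
- carton: small white and blue carton, 60 x 50 x 75 mm; origin under its centre. Bystander
- papers: fixed pile of papers, about 300 x 210 x 15 mm, left side of the table; origin under its centre. Bystander
- label_printer: fixed grey label printer, 190 x 150 x 130 mm, right side of the table; origin under its centre. Bystander
There are look-alikes about, which are no part of the job. Of the things that look like the cassette, the smallest one is meant.

How it is judged:
By the outcome, as a careful person would: the job done as asked, in the order asked, and still so for the second after the job is handed in, while the arm keeps its last pose, push and grip.
It also fails if it takes over 69 s, if anything falls off the work surface, if the arm or the gripper's body presses on something with over 40 N, if the wrist force passes 120 N, or if a joint passes its speed limit or range.

## Robot

A 6-joint arm with a two-finger parallel gripper is mounted at the origin on the work surface. World frame = base frame: x ahead of the robot, y to its left, z up, the work surface at z = 0. Lengths are in m, angles in rad, forces in N, time in s.
With the tool pointing down it reaches from about 0.275 to 0.75 m from the base axis. Payload 10.2 kg.
Tool frame: the origin (TCP) lies midway between the tips of the shut fingers; the grasp point (between the pads) lies 19 mm behind it (arm.tcp_to_grasp is the distance from the TCP to the grasp point, in m); z points along the fingers, x is the direction in which the jaws open and shut, and the axes are right-handed (so a half turn about z gives the same grasp; the last joint's range is limited). The gripper opens to 88 mm and grips with 3 to 60 N. Pads are 18 mm wide; open, the fingers measure 123 mm over their backs; the gripper's body (75 mm by 187 mm) begins 45 mm behind the grasp point.
Start: joints at [1.095, 0.313, 1.498, -0, 1.331, -0.223], TCP at [0.131, 0.508, 0.239] pointing down, gripper open.
Joint ranges: [-2.94, 2.94], [-0.97, 2.17], [0.19, 2.56], [-1.23, 4.37], [0.02, 3.11], [-2.88, 2.88]. Speed limits (rad/s): [2.39, 2.39, 3.01, 3.14, 3.14, 3.14].

## Interface

Orientations are given as [roll, pitch, yaw] about the fixed x, y, z axes, in that order (R = Rz(yaw) Ry(pitch) Rx(roll)).
In Python, from bench import arm gives the robot as it stands. Calls block until the motion is done:
- arm.move_to(position, orientation): joint-space move of the TCP to a pose.
- arm.move_l(position, frame=None, feed=0.15, force_limit=None): straight line of the TCP; frame=None keeps the orientation; feed is the mean speed in m/s. With force_limit (N) it stops when the force on the tool has changed by that much, and returns True; else False.
- arm.goto_joints(angles): joint-space move.
- arm.command_gripper(opening, grip_force=None): finger opening in m; grip_force is the grip in N (None keeps the last); returns when the fingers have stopped.
- arm.sleep(seconds).
- arm.ik(position, orientation): joint angles nearest the present ones, or None.
- arm.sense(): the state.
- arm.grab_frame(name): name is "scene" or "side" or "wrist"; returns the picture (420x560x3 uint8, red, green, blue); there is no depth.
- arm.get_calibration(name): a dict with "intrinsics" (3x3 intrinsics, pixels), "rvec" (rotation vector, rad) and "tvec" (3), from world to camera coordinates, as OpenCV has them; the wrist camera has in their place "hand_eye" (4x4, takes a point from camera to tool coordinates, whose origin is the TCP and whose axes are the tool frame's). Camera axes: x right, y down, z forward; pixel columns grow to the right and rows downward; lengths in m; the calibration is good to about 2 mm. A picture is of the moment at which its call begins: read the wrist's pose just before it. get_calibration takes no time and is no camera call.
A pose or a line that the arm cannot do raises arm.MotionError and nothing moves.
- arm.sign_off(): hands the job in, once; it reports no verdict.
The state is a dict: "t": time; "q": joint angles; "dq": joint speeds; "effort": joint torques, N m; "eef_pos": TCP position; "orientation": TCP orientation; "wrist_force": force on the tool from outside, world axes, zero at the start; "ft_torque": the same for the moment, N m; "finger_gap": finger opening in m.
Only numpy, scipy, OpenCV 4.12 (cv2) and the standard library are available. Lean on these libraries where they do the work, as an engineer would, in place of code of your own. Each camera call takes 0.05 s, during which the arm holds its last target.

## Working session

There is one attempt and no reset: what is moved stays moved. The work goes in short steps, each a Python script; the robot and the scene stay as the last script left them, time stands still between calls to the robot, and variables do not carry over. Pictures are saved under pics/ and viewed, and the job is handed in when it is done.

```bash
ls; mkdir -p pics
cat > h.py <<'E'
import numpy as np, cv2
from scipy.spatial.transform import Rotation as R
from bench import arm
def save(n,fn,crop=None,scale=1):
    im=arm.grab_frame(n); cv2.imwrite('pics/raw_'+fn,im[:,:,::-1])
    return im
def show(im,fn,crop=None,s=1):
    if crop: im=im[crop[1]:crop[3],crop[0]:crop[2]]
    cv2.imwrite('pics/'+fn,cv2.resize(im,None,fx=s,fy=s,interpolation=cv2.INTER_CUBIC)[:,:,::-1])
def cam(n,st=None):
    c=arm.get_calibration(n);K=np.array(c['intrinsics'])
    if n=='wrist':
        st=st or arm.sense()
        T=np.eye(4);T[:3,:3]=R.from_euler('xyz',st['orientation']).as_matrix();T[:3,3]=st['eef_pos']
        M=T@np.array(c['hand_eye']); Rw=M[:3,:3].T; t=-Rw@M[:3,3]
    else:
        Rw=cv2.Rodrigues(np.array(c['rvec'],float))[0];t=np.array(c['tvec'],float).ravel()
    return K,Rw,t
def ray(C,uv,z):
    K,Rw,t=C
    uv=np.atleast_2d(np.array(uv,float))
    d=(Rw.T@np.linalg.inv(K)@np.c_[uv,np.ones(len(uv))].T).T
    o=-Rw.T@t
    return o+d*((z-o[2])/d[:,2])[:,None]
def proj(C,P):
    K,Rw,t=C
    p=(Rw@np.atleast_2d(P).T).T+t
    p=(K@p.T).T
    return p[:,:2]/p[:,2:]
E
python3 - <<'E'
from h import *
print(arm.sense())
for n in ['scene','side','wrist']:
    im=arm.grab_frame(n); cv2.imwrite(f'pics/{n}0.png',im[:,:,::-1])
    K,Rw,t=cam(n); print(n,K.tolist(),(-Rw.T@t).round(3),Rw.round(2).tolist())
E
```

```text
pics
{'t': 0.0, 'q': array([ 1.09458698e+00,  3.13438535e-01,  1.49844653e+00,  2.16432653e-09,
        1.33100299e+00, -2.23411185e-01]), 'dq': array([ 7.08670511e-04,  4.66823792e-04,  2.05172510e-03,  8.74013612e-04,
       -7.52111892e-04, -1.33471885e-05]), 'effort': array([-1.59613057e-03, -4.02214730e+01, -2.52273613e+01,  6.93911151e-02,
        3.52528424e-02, -8.65844595e-05]), 'eef_pos': array([0.13120882, 0.50807919, 0.23816338]), 'orientation': array([-3.14130565e+00,  1.26320126e-03,  1.31799835e+00]), 'wrist_force': array([ 0.58952772, -0.07728958,  0.67463399]), 'ft_torque': array([-0.0513075 ,  0.00793337, -0.01517487]), 'finger_gap': 0.0882535469700786}
scene [[486.5287744785273, 0.0, 281.1073492870331], [0.0, 486.5287744785273, 198.74743834310465], [0.0, 0.0, 1.0]] [1.492 0.29  1.016] [[-0.32, 0.95, 0.0], [0.64, 0.22, -0.73], [-0.69, -0.23, -0.68]]
side [[444.70313534372895, 0.0, 278.3622037187639], [0.0, 444.70313534372895, 209.34357663517525], [0.0, 0.0, 1.0]] [-0.249 -0.949  1.166] [[0.77, -0.64, 0.02], [-0.4, -0.5, -0.77], [0.5, 0.58, -0.64]]
wrist [[378.33642630135614, 0.0, 284.8249772177168], [0.0, 378.33642630135614, 208.81183269613496], [0.0, 0.0, 1.0]] [0.062 0.526 0.384] [[0.25, 0.97, -0.0], [0.93, -0.24, 0.27], [0.26, -0.07, -0.96]]
```

View pics/scene0.png

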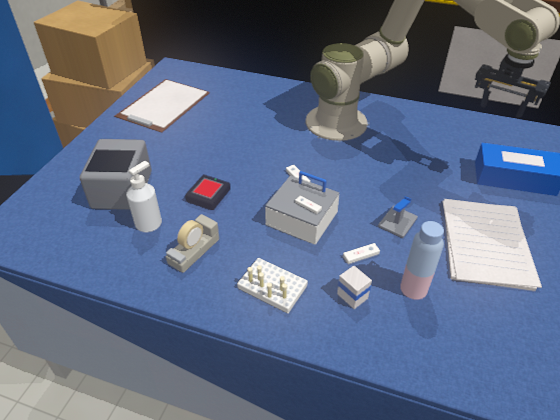

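View pics/side0.png

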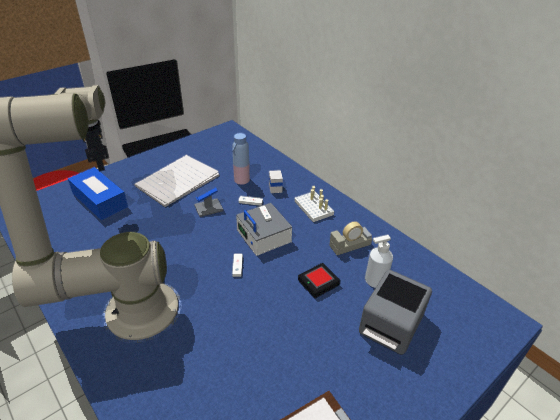

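View pics/wrist0.png

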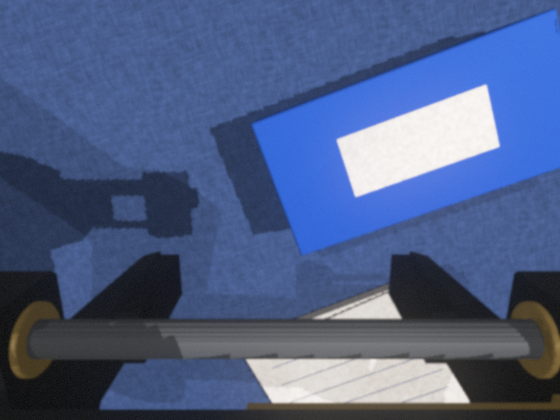

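Three things look like the cassette in the scene view: (308,204) on the cover, (298,174) on the table near the robot, and (361,253) on the table beyond the reader. The one on the cover fits by its position and looks smallest. I'll enlarge to confirm it and measure roughly.

Run:
```python
from h import *
s=cv2.imread('pics/scene0.png')[:,:,::-1]; d=cv2.imread('pics/side0.png')[:,:,::-1]
show(s,'c1.png',(240,150,440,290),4); show(d,'c2.png',(180,170,360,300),4)
C=cam('scene');D=cam('side')
for n,uv,z in [('cov',(308,204),.09),('near',(298,174),.01),('far',(361,253),.01),('scanner',(208,189),.03),('rest',(402,207),.075)]: print(n,ray(C,uv,z).round(3))
for n,uv,z in [('cov',(265,213),.09),('near',(237,265),.01),('far',(251,201),.01),('scanner',(319,277),.03),('rest',(207,195),.075)]: print(n,ray(D,uv,z).round(3))
```

```text
cov [[0.547 0.05  0.09 ]]
near [[ 0.342 -0.04   0.01 ]]
far [[0.603 0.22  0.01 ]]
scanner [[ 0.522 -0.271  0.03 ]]
rest [[0.458 0.298 0.075]]
cov [[0.537 0.043 0.09 ]]
near [[ 0.342 -0.043  0.01 ]]
far [[0.598 0.213 0.01 ]]
scanner [[ 0.515 -0.277  0.03 ]]
rest [[0.437 0.287 0.075]]
```

View pics/c1.png

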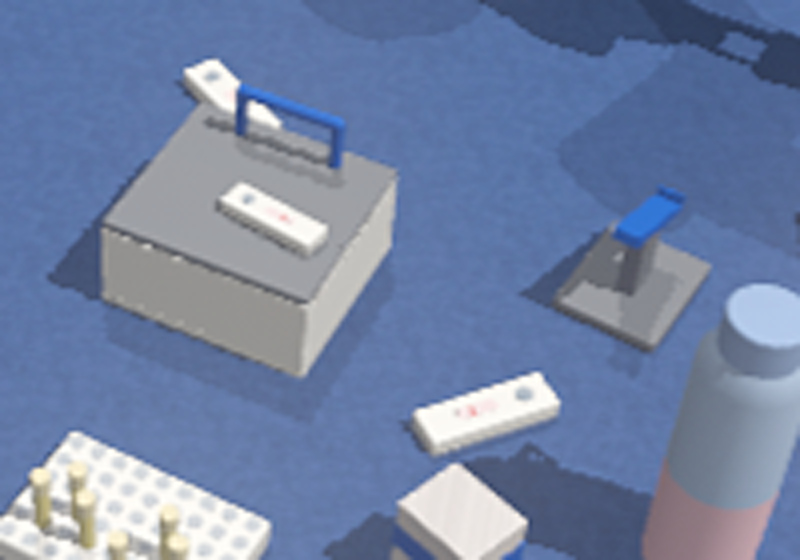

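View pics/c2.png

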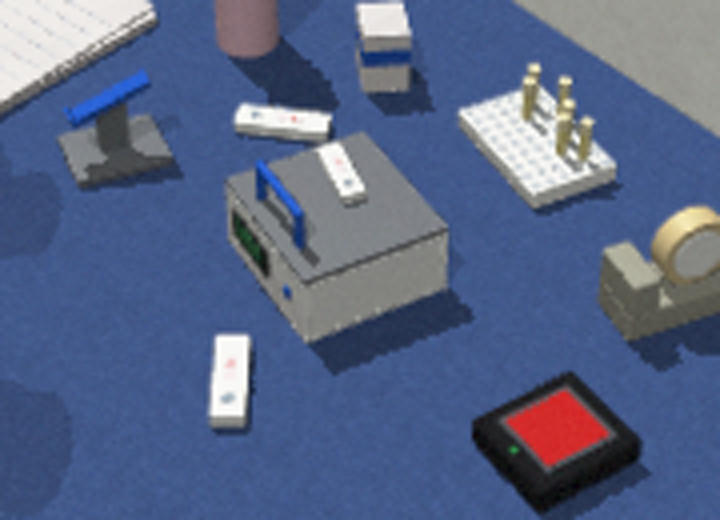

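The cassette on the cover at (308,204) is indeed the smallest, and the other two lie on the table. Next is an overhead wrist view.

Run:
```python
from h import *
pi=np.pi
print(np.array(arm.get_calibration('wrist')['hand_eye']).round(3))
for p,y in [((.5,.02,.42),pi/2),((.5,.02,.40),pi/2),((.54,.045,.1),pi),((.54,.045,.1),0)]:
    q=arm.ik(p,[pi,0,y]); print(p,y,q)
arm.move_l([.131,.508,.33],feed=.3)
arm.move_to([.50,.02,.42],[pi,0,pi/2])
st=arm.sense(); im=arm.grab_frame('wrist'); cv2.imwrite('pics/w1.png',im[:,:,::-1])
np.save('w1.npy',np.r_[st['eef_pos'],st['orientation']]); print(st['t'],st['eef_pos'],st['orientation'],st['q'])
```

```text
[[ 1.     0.    -0.     0.   ]
 [-0.     0.963  0.271 -0.071]
 [ 0.    -0.271  0.963 -0.145]
 [ 0.     0.     0.     1.   ]]
(0.5, 0.02, 0.42) 1.5707963267948966 [-0.19458037  0.20416477  1.17659029  0.          1.7608376  -1.7653767 ]
(0.5, 0.02, 0.4) 1.5707963267948966 [-0.19458037  0.20100945  1.23063624  0.          1.70994697 -1.7653767 ]
(0.54, 0.045, 0.1) 3.141592653589793 None
(0.54, 0.045, 0.1) 0 [-1.33168098e-01  4.97258550e-01  1.61775988e+00 -4.44089210e-16
  1.02657422e+00 -1.33168098e-01]
2.8167 [0.49993631 0.02063124 0.41992752] [-3.14146458e+00 -1.83948473e-04  1.57167527e+00] [-1.93412217e-01  2.04129052e-01  1.17681625e+00  1.58615877e-04
  1.76080852e+00 -1.76505755e+00]
```

View pics/w1.png

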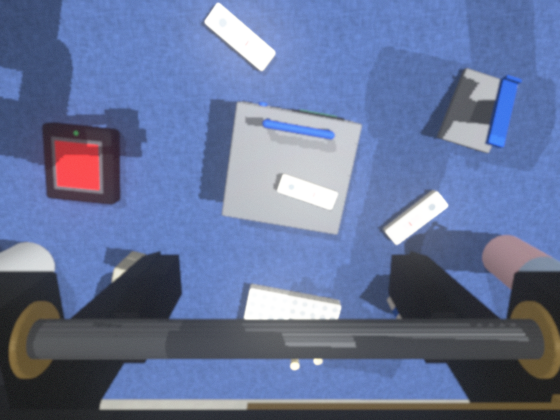

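The overhead view shows the reader cover (corners near (238,102), (361,124), (337,234), (222,216)), the handle (265,123)–(333,135), the cassette at (307,192), the rest at (504,110) and the scanner window at (78,164). I'll measure these with masks.

```bash
cat > m.py <<'E'
from h import *
im=cv2.imread('pics/w1.png'); v=np.load('w1.npy')
C=cam('wrist',{'eef_pos':v[:3],'orientation':v[3:]})
hsv=cv2.cvtColor(im,cv2.COLOR_BGR2HSV); H,S,V=[hsv[:,:,i].astype(int) for i in range(3)]
def rect(mask,box,z,name):
    m=np.zeros(mask.shape,np.uint8); x0,y0,x1,y1=box; m[y0:y1,x0:x1]=mask[y0:y1,x0:x1]
    n,l,s,c=cv2.connectedComponentsWithStats(m); k=1+np.argmax(s[1:,4]); 
    cs,_=cv2.findContours((l==k).astype(np.uint8),cv2.RETR_EXTERNAL,cv2.CHAIN_APPROX_NONE)
    p=max(cs,key=len)[:,0,:].astype(float)
    W=ray(C,p,z)[:,:2]; r=cv2.minAreaRect((W*1000).astype(np.float32))
    b=cv2.boxPoints(r); print(name,'px',c[k].round(1),s[k][4],'ctr',np.round(r[0],1),'size',np.round(r[1],1),'ang',round(r[2],1)); print('   ',b.round(0).tolist()); return r
rect((S<60)&(V<190)&(V>100),(210,95,370,245),.0785,'cover')
rect((S<60)&(V>200),(265,165,350,220),.0905,'cassette')
rect((S<60)&(V>200),(190,0,290,80),.012,'near')
rect((S<60)&(V>200),(370,180,460,250),.012,'far')
rect((S>200)&(H>105)&(V>150),(255,110,345,145),.1165,'handle')
rect((S>190)&(V>170)&(H>100)&(H<125),(470,60,530,160),.075,'rest')
rect((S>150)&((H<8)|(H>172)),(40,120,125,210),.03,'scanwin')
rect((V<60),(35,115,125,210),.03,'scanner')
show(im[:,:,::-1],'c3.png',(430,50,550,170),5)
print(hsv[100,505],hsv[140,498],hsv[190,300],hsv[110,290])
E
python3 m.py
```

```text
cover px [297.1 140.7] 418 ctr [475.1  41. ] size [88.4 14.9] ang 80.3
    [[460.0, -1.0], [475.0, -4.0], [490.0, 83.0], [475.0, 86.0]]
cassette px [306.  191.5] 4292 ctr [540.4  48.9] size [ 71.3 107.5] ang 0.1
    [[505.0, 103.0], [505.0, -5.0], [576.0, -5.0], [576.0, 103.0]]
near px [239.8  36.5] 1970 ctr [344.  -39.1] size [100.3  33. ] ang 51.1
    [[300.0, -68.0], [325.0, -89.0], [388.0, -10.0], [363.0, 10.0]]
far px [416.7 217.7] 1336 ctr [599. 222.] size [33.1 99.5] ang 40.8
    [[554.0, 249.0], [619.0, 174.0], [644.0, 195.0], [579.0, 271.0]]Traceback (most recent call last):
  File "m.py", line 16, in <module>
    rect((S>200)&(H>105)&(V>150),(255,110,345,145),.1165,'handle')
    ~~~~^^^^^^^^^^^^^^^^^^^^^^^^^^^^^^^^^^^^^^^^^^^^^^^^^^^^^^^^^^
  File "m.py", line 7, in rect
    n,l,s,c=cv2.connectedComponentsWithStats(m); k=1+np.argmax(s[1:,4]);
                                                     ~~~~~~~~~^^^^^^^^^
    return _wrapfunc(a, 'argmax', axis=axis, out=out, **kwds)
    return bound(*args, **kwds)
ValueError: attempt to get argmax of an empty sequence
```

Run:
```python
from h import *
im=cv2.imread('pics/w1.png')[:,:,::-1]; show(im,'c4.png',(210,90,370,240),5)
```

```text
(no output)
```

View pics/c4.png

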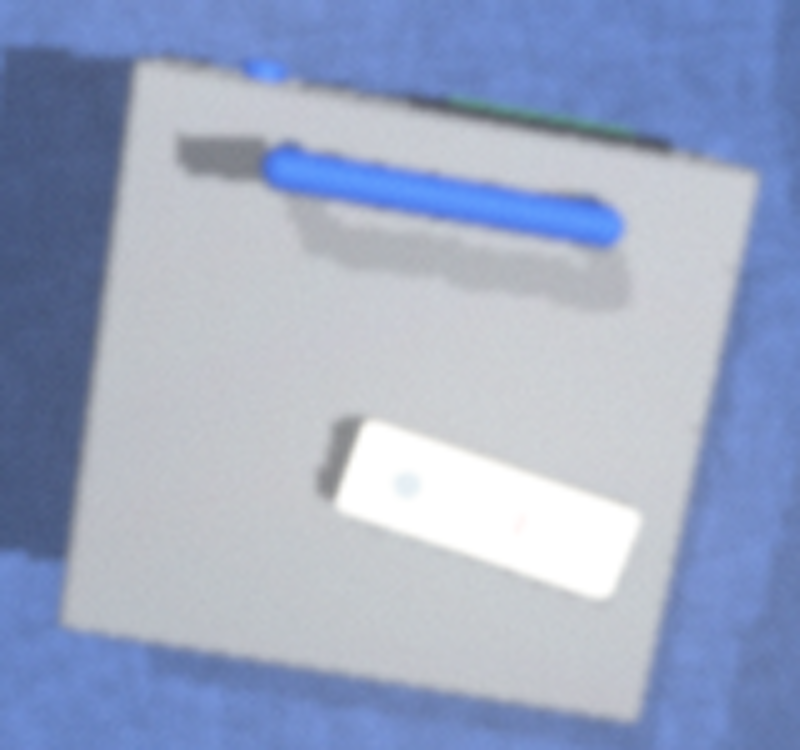

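```bash
python3 - <<'E'
s=open('m.py').read()
s=s.replace("rect((S<60)&(V<190)&(V>100),(210","rect((S<70)&(V>120),(210").replace("rect((S<60)&(V>200),(265","rect((V>228)&(S<60),(265")
s=s.replace("rect((S>200)&(H>105)&(V>150)","rect((S>170)&(V>130)").replace("rect((S>190)&(V>170)&(H>100)&(H<125)","rect((S>175)&(V>130)")
s=s.replace("show(im","print(hsv[128,300],hsv[60,200],hsv[230,250],hsv[185,330]);show(im")
open('m.py','w').write(s)
E
python3 m.py
```

```text
cover px [288.6 169.3] 13627 ctr [513.4  26.8] size [161.1 152.5] ang 80.1
    [[424.0, -39.0], [575.0, -66.0], [602.0, 93.0], [452.0, 119.0]]
cassette px [307.1 191.5] 1142 ctr [539.3  50.3] size [75.9 25.7] ang 70.8
    [[515.0, 19.0], [539.0, 10.0], [564.0, 82.0], [540.0, 90.0]]
near px [239.8  36.5] 1970 ctr [344.  -39.1] size [100.3  33. ] ang 51.1
    [[300.0, -68.0], [325.0, -89.0], [388.0, -10.0], [363.0, 10.0]]
far px [416.7 217.7] 1336 ctr [599. 222.] size [33.1 99.5] ang 40.8
    [[554.0, 249.0], [619.0, 174.0], [644.0, 195.0], [579.0, 271.0]]Traceback (most recent call last):
  File "m.py", line 16, in <module>
    rect((S>170)&(V>130),(255,110,345,145),.1165,'handle')
    ~~~~^^^^^^^^^^^^^^^^^^^^^^^^^^^^^^^^^^^^^^^^^^^^^^^^^^
  File "m.py", line 7, in rect
    n,l,s,c=cv2.connectedComponentsWithStats(m); k=1+np.argmax(s[1:,4]);
                                                     ~~~~~~~~~^^^^^^^^^
    return _wrapfunc(a, 'argmax', axis=axis, out=out, **kwds)
    return bound(*args, **kwds)
ValueError: attempt to get argmax of an empty sequence
```

```bash
python3 - <<'E'
s=open('m.py').read()
s=s.replace("rect((S>170)&(V>130)","print(hsv[128,300],hsv[105,505],hsv[60,200])\nrect((S>140)&(V>110)").replace("rect((S>175)&(V>130)","rect((S>150)&(V>110)")
open('m.py','w').write(s)
E
python3 m.py|tail -12
```

```text
[[554.0, 249.0], [619.0, 174.0], [644.0, 195.0], [579.0, 271.0]]
[109 161 250] [110 186 235] [112 109 198]
handle px [297.9 128.9] 466 ctr [458.   36.5] size [82.9  8.4] ang 80.2
    [[447.0, -4.0], [455.0, -5.0], [469.0, 77.0], [461.0, 78.0]]
rest px [502.9 110.7] 1260 ctr [439.7 294.9] size [24.4 87.1] ang 83.7
    [[395.0, 288.0], [482.0, 278.0], [484.0, 302.0], [398.0, 312.0]]
scanwin px [ 76.9 164.8] 1843 ctr [ 515.1 -274.8] size [59.2 63.7] ang 84.1
    [[480.0, -301.0], [544.0, -307.0], [550.0, -249.0], [486.0, -242.0]]
scanner px [ 59.1 132.7] 520 ctr [ 467.8 -289.8] size [36.7 78.3] ang 29.0
    [[433.0, -265.0], [471.0, -333.0], [503.0, -315.0], [465.0, -247.0]]
[109 161 250] [112 109 198] [111 114 208] [111   8 212]
[110 188 235] [108 181 250] [  0   0 255] [112  30 154]
```

```bash
sleep 1
```

```text
(no output)
```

View pics/c3.png

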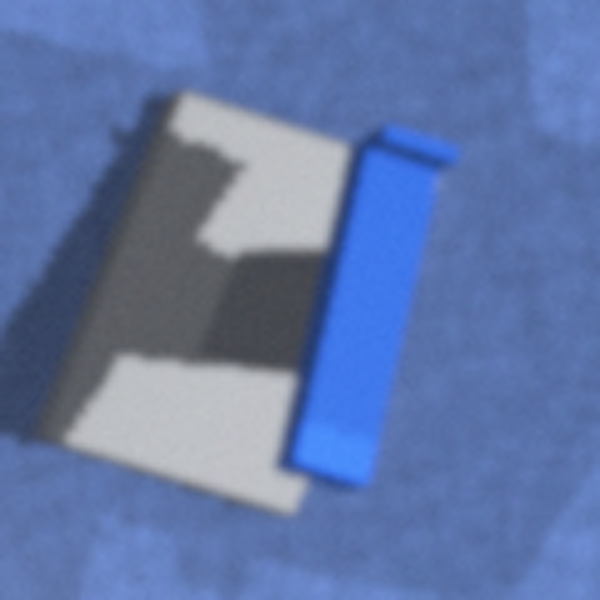

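Sizes check out: cover 161x152, cassette 76x26, and the look-alikes measure 100x33. The handle is within 1 mm of where the cover predicts it. Now picking the cassette, then a close look at the rest with it held.

Run:
```python
from h import *
pi=np.pi
v=np.load('w1.npy');C=cam('wrist',{'eef_pos':v[:3],'orientation':v[3:]})
print('flask',ray(C,(500,250),.2).round(3), ray(cam('scene'),(431,232),.22).round(3), ray(cam('side'),(240,137),.22).round(3))
yaw=np.radians(70.8-90)
p=np.array([.5395,.050])
arm.command_gripper(.046,grip_force=12)
arm.move_to([*p,.14],[pi,0,yaw])
print(arm.sense()['eef_pos'])
b=arm.move_l([*p,.0815],feed=.12,force_limit=6)
print(b,arm.sense()['eef_pos'],arm.sense()['t'])
im=arm.grab_frame('wrist'); cv2.imwrite('pics/w2.png',im[:,:,::-1])
```

```text
flask [[0.575 0.244 0.2  ]] [[0.677 0.37  0.22 ]] [[0.662 0.365 0.22 ]]
[0.53977755 0.04991944 0.14044048]
False [0.53992023 0.04996124 0.08213945] 5.9833
```

View pics/w2.png

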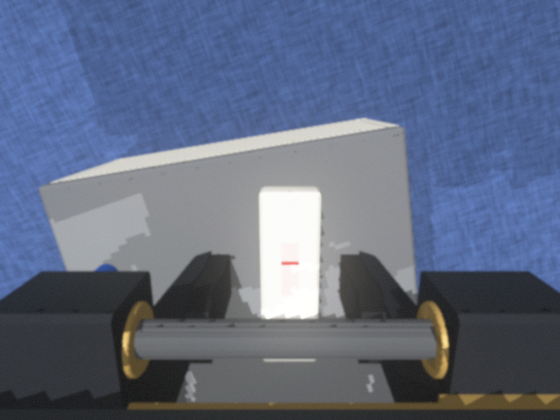

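The cassette (columns 260–321) sits between the fingers and is aligned with them. Its far end at row 188 lets me check the lengthwise offset. Closing and lifting.

Run:
```python
from h import *
pi=np.pi
st=arm.sense();C=cam('wrist',st)
M=R.from_euler('xyz',st['orientation']).as_matrix()
print('end in tool',((ray(C,[(261,188),(320,188)],.0905)-st['eef_pos'])@M).round(4))
arm.command_gripper(.015,grip_force=12)
print(arm.sense()['finger_gap'])
p=arm.sense()['eef_pos']
arm.move_l([p[0],p[1],.16],feed=.12)
print(arm.sense()['finger_gap'])
arm.move_l([p[0],p[1],.27],feed=.25)
arm.move_to([.47,.29,.28],[pi,0,1.45])
st=arm.sense();im=arm.grab_frame('wrist'); cv2.imwrite('pics/w3.png',im[:,:,::-1]); np.save('w3.npy',np.r_[st['eef_pos'],st['orientation']])
print(st['t'],st['finger_gap'])
```

```text
end in tool [[-0.0104 -0.039  -0.0082]
 [ 0.0115 -0.039  -0.0081]]
0.024064889088961313
0.023603533310079736
9.0917 0.02380490124191452
```

View pics/w3.png

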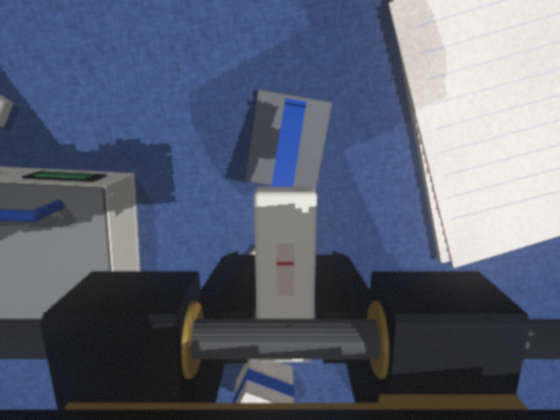

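Cassette held (gap 23.8 mm), with the rest visible just beyond it at (289,143). Zooming.

Run:
```python
from h import *
im=cv2.imread('pics/w3.png')[:,:,::-1]; show(im,'c5.png',(235,80,345,210),5)
```

```text
(no output)
```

View pics/c5.png

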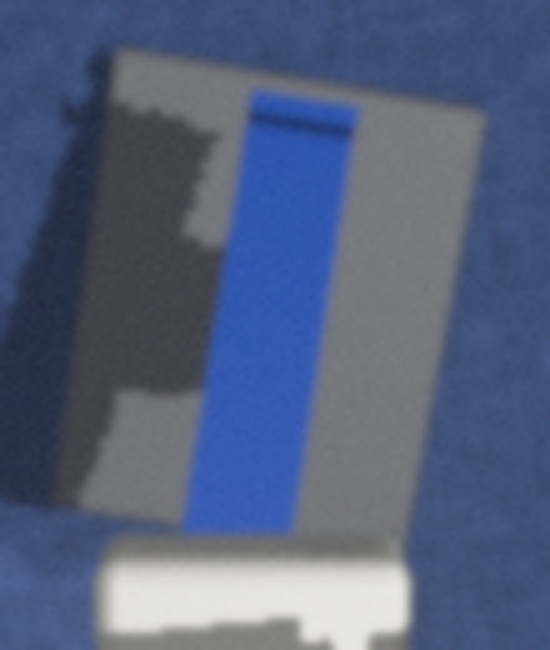

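Run:
```python
from h import *
v=np.load('w3.npy');C=cam('wrist',{'eef_pos':v[:3],'orientation':v[3:]})
f=lambda a:np.array(a)/5.+[235,80]-[.4,.4]
a=ray(C,f([(250,92),(358,105)]),.0649)[:,:2]
b=ray(C,f([(248,133),(351,137)]),.0606)[:,:2]
c=ray(C,f([(183,532),(293,534)]),.0894)[:,:2]
for n,p in zip('abc',(a,b,c)): print(n,(p*1000).round(1).tolist(),'mid',(p.mean(0)*1000).round(1),'w',np.linalg.norm(p[1]-p[0])*1000)
ax=c.mean(0)-a.mean(0); print('len',np.linalg.norm(ax)*1e3,np.degrees(np.arctan2(ax[1],ax[0])))
u=ax/np.linalg.norm(ax)
c20,s20=np.cos(np.radians(20)),np.sin(np.radians(20))
print('origin from lip outer',(a.mean(0)+u*(.046*c20+.006*s20))*1e3,'from lip inner',(b.mean(0)+u*.042*c20)*1e3,'from upper',(c.mean(0)-u*.042*c20)*1e3)
base=ray(C,f([(118,48),(483,110),(65,503),(402,535)]),.01)[:,:2];print('base',(base*1e3).round(1).tolist())
d=base[1]-base[0];print(np.linalg.norm(d)*1e3,np.degrees(np.arctan2(d[1],d[0]))-90)
# sideview / scene check
for n in('scene','side'):
    print(n,proj(cam(n),[[*(a.mean(0)+u*(.046*c20+.006*s20)),.075],[*a.mean(0),.0649],[*(a.mean(0)+u*(.088*c20)),.0894]]).round(1).tolist())
show(cv2.imread('pics/scene0.png')[:,:,::-1],'c6.png',(370,190,430,240),10)
show(cv2.imread('pics/side0.png')[:,:,::-1],'c7.png',(185,180,235,222),10)
```

```text
a [[395.3, 298.5], [399.9, 317.8]] mid [397.6 308.1] w 19.865619441659437
b [[402.4, 297.2], [405.5, 316.1]] mid [403.9 306.7] w 19.143110182451046
c [[469.9, 277.1], [472.7, 296.8]] mid [471.3 287. ] w 19.89984202734044
len 76.66720295955764 -16.02460985939087
origin from lip outer [441.11702525 295.64978935] from lip inner [441.87024015 295.78661363] from upper [433.35303672 297.87968669]
base [[382.4, 272.2], [404.2, 346.8], [476.8, 246.8], [493.2, 320.6]]
77.70377828247605 -16.249031813460917
scene [[402.1, 203.0], [408.1, 196.7], [397.3, 206.9]]
side [[206.7, 193.5], [195.8, 198.2], [215.4, 188.4]]
```

View pics/c6.png

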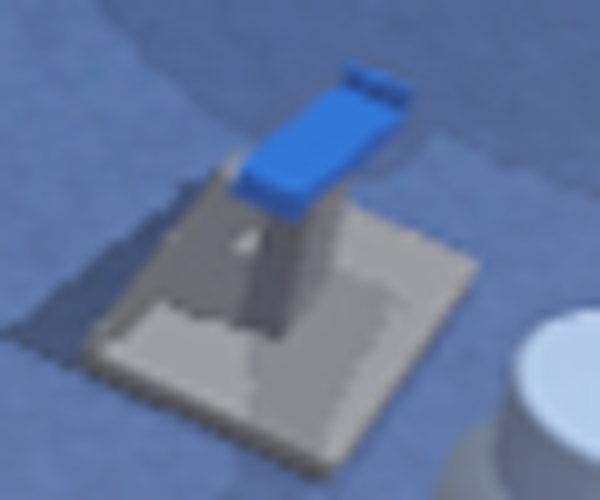

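View pics/c7.png

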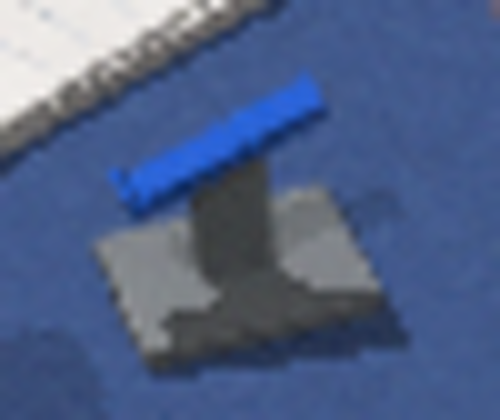

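Run:
```python
from h import *
v=np.load('w1.npy');C=cam('wrist',{'eef_pos':v[:3],'orientation':v[3:]})
f=lambda a:np.array(a)/5.+[430,50]-[.4,.4]
a=ray(C,f([(386,125),(460,153)]),.0649)[:,:2]
c=ray(C,f([(290,463),(367,487)]),.0894)[:,:2]
ax=c.mean(0)-a.mean(0);u=ax/np.linalg.norm(ax)
print((a*1e3).round(1).tolist(),(c*1e3).round(1).tolist(),np.linalg.norm(ax)*1e3,np.degrees(np.arctan2(ax[1],ax[0])))
print('o',(a.mean(0)+u*(.0453))*1e3,(c.mean(0)-u*.0395)*1e3)
# in-hand cassette in w3
v=np.load('w3.npy');C=cam('wrist',{'eef_pos':v[:3],'orientation':v[3:]});M=R.from_euler('xyz',v[3:]).as_matrix()
print('held end',((ray(C,[(256,205),(317,205),(256,190),(317,190)],v[2]+.009)-v[:3])@M).round(4))
```

```text
[[394.8, 298.0], [401.4, 317.6]] [[476.0, 273.2], [481.9, 293.3]] 84.43758747454321 -16.878843709894543
o [441.49451162 294.61768949] [441.14771151 294.72291556]
held end [[-0.0105 -0.0343 -0.0089]
 [ 0.0123 -0.0343 -0.009 ]
 [-0.0104 -0.04   -0.0089]
 [ 0.0121 -0.0401 -0.009 ]]
```

Run:
```python
from h import *
Rr=(R.from_euler('z',np.radians(-16.4))*R.from_euler('y',np.radians(-20))).as_matrix()
xr,yr,zr=Rr.T
T=np.c_[yr,xr,-zr]; print(np.linalg.det(T))
e=R.from_matrix(T).as_euler('xyz'); print(e)
o=np.array([.4413,.2952,.075])+xr*.0017
np.savez('rest.npz',o=o,e=e,zr=zr)
print(arm.ik(o+zr*.003,e))
arm.move_to(o+zr*.08,e)
st=arm.sense();print(st['t'],st['eef_pos']-(o+zr*.08),st['wrist_force'])
arm.move_l(o+zr*.016,feed=.15)
print(arm.sense()['wrist_force'])
st=arm.sense();im=arm.grab_frame('wrist'); cv2.imwrite('pics/w4.png',im[:,:,::-1])
cv2.imwrite('pics/s4.png',cv2.resize(arm.grab_frame('side')[150:250,150:290],None,fx=5,fy=5)[:,:,::-1])
```

```text
1.0000000000000004
[2.7925268  0.         1.28456233]
[ 0.4803185   0.44417687  1.8279827  -0.40141787  0.65252155 -0.50998506]
9.7917 [ 1.27917689e-03 -2.25563654e-06  1.17252347e-03] [ 1.23135904  0.04955714 -0.4219105 ]
[-0.48076156 -0.29606503  0.0952158 ]
```

View pics/w4.png

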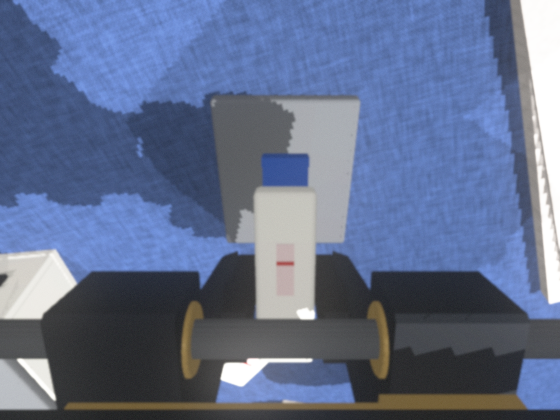

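View pics/s4.png

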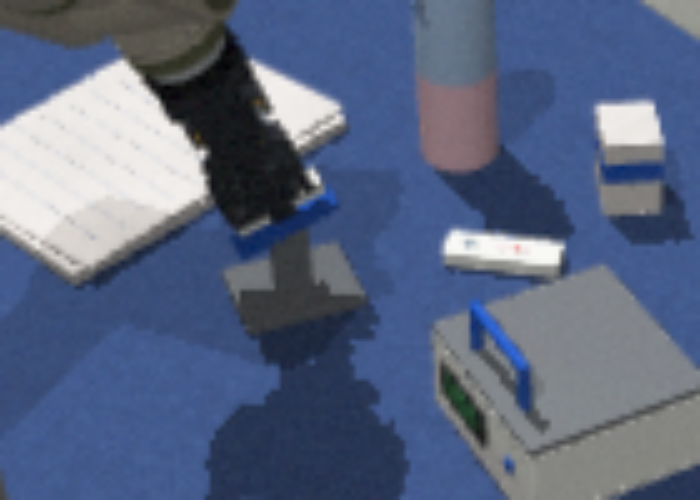

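Seen from the wrist, the bar (columns 262–308) and the cassette (255–315) share centre column 285 and are parallel. Lowering.

Run:
```python
from h import *
d=np.load('rest.npz');o,e,zr=d['o'],d['e'],d['zr']
b=arm.move_l(o-zr*.001,feed=.04,force_limit=3.5)
st=arm.sense();print(b,(st['eef_pos']-o)@zr,st['wrist_force'],st['t'])
st=arm.sense();im=arm.grab_frame('wrist'); cv2.imwrite('pics/w5.png',im[:,:,::-1])
v=np.r_[st['eef_pos'],st['orientation']];np.save('w5.npy',v)
cv2.imwrite('pics/s5.png',cv2.resize(arm.grab_frame('side')[150:230,160:240],None,fx=6,fy=6)[:,:,::-1])
```

```text
True 0.0014814725421899337 [-0.31502823  0.09448711 -0.28611976] 10.8583
```

View pics/w5.png

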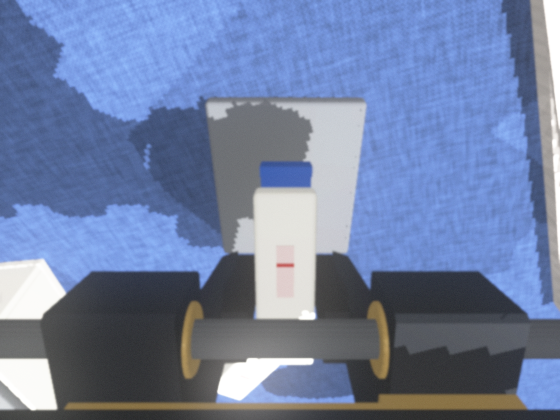

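View pics/s5.png

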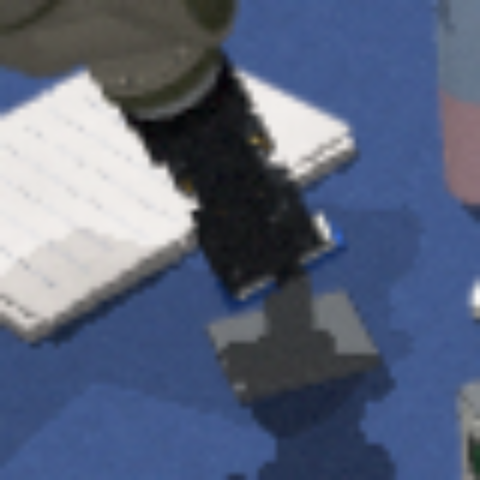

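Run:
```python
from h import *
d=np.load('rest.npz');o,e,zr=d['o'],d['e'],d['zr']
c=arm.get_calibration('wrist');K=np.array(c['intrinsics']);X=np.array(c['hand_eye'])
def tool(uv,zt):
    r=X[:3,:3]@np.linalg.inv(K)@np.array([*uv,1.]); s=(zt-X[2,3])/r[2]; return (X[:3,3]+s*r).round(4)
print('cass end',tool((285,188),-.0095),'lip outer top',tool((286,162),-.0035), 'lip w',tool((260,162),-.0035),tool((312,162),-.0035))
f0=arm.sense()['wrist_force']
b=arm.move_l(o-zr*.002,feed=.03,force_limit=6)
st=arm.sense();print(b,(st['eef_pos']-o)@zr,f0,st['wrist_force'],st['t'],st['finger_gap'])
```

```text
cass end [ 0.0001 -0.041  -0.0095] lip outer top [ 0.0005 -0.0497 -0.0035] lip w [-0.0093 -0.0497 -0.0035] [ 0.0103 -0.0497 -0.0035]
True -0.0016318538011285482 [-0.13713604  0.50481568 -0.50216961] [-0.30144259  0.51240587  2.21114172] 11.1667 0.0237013555833177
```

The cassette end to lip outer edge gap measures 8.7 mm (8.5 when centred), and it's in firm contact. Releasing.

Run:
```python
from h import *
d=np.load('rest.npz');o,e,zr=d['o'],d['e'],d['zr']
arm.command_gripper(.042)
st=arm.sense();print(st['finger_gap'],st['wrist_force'])
im=arm.grab_frame('wrist'); cv2.imwrite('pics/w6.png',im[:,:,::-1])
arm.move_l(o+zr*.09,feed=.15)
im=arm.grab_frame('wrist'); cv2.imwrite('pics/w7.png',im[:,:,::-1])
cv2.imwrite('pics/s7.png',cv2.resize(arm.grab_frame('side')[150:230,160:240],None,fx=6,fy=6)[:,:,::-1])
print(arm.sense()['t'])
```

```text
0.04222770792934135 [ 0.22236703 -0.10429236  0.25832644]
12.5333
```

View pics/w7.png

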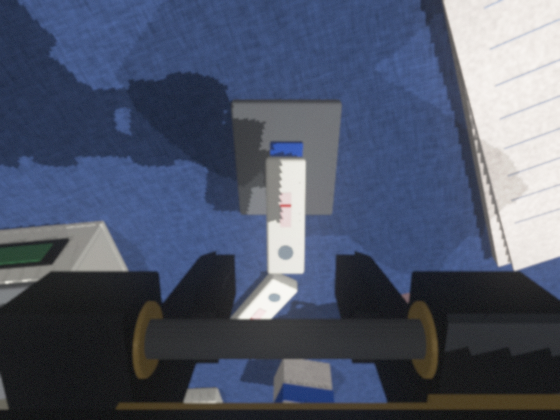

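View pics/s7.png

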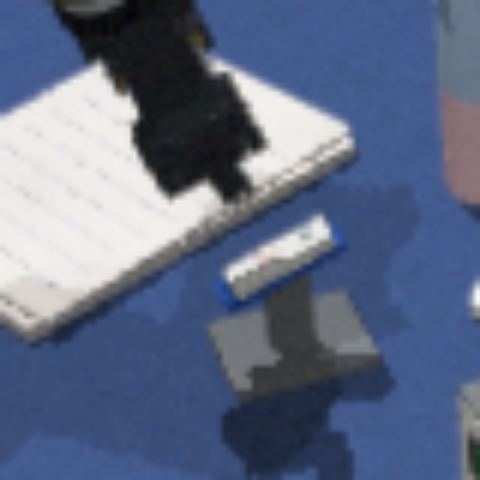

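The cassette lies window up on the bar, centred across it (286 vs lip 286.5), and now let go. I'll measure its lengthwise position while moving to the handle.

Run:
```python
from h import *
pi=np.pi
d=np.load('rest.npz');o,e,zr=d['o'],d['e'],d['zr']
c=arm.get_calibration('wrist');K=np.array(c['intrinsics']);X=np.array(c['hand_eye'])
def tool(uv,zt):
    r=X[:3,:3]@np.linalg.inv(K)@np.array([*uv,1.]); s=(zt-X[2,3])/r[2]; return (X[:3,3]+s*r).round(4)
h=(arm.sense()['eef_pos']-o)@zr+.002
g=cv2.imread('pics/w7.png')
print([int(g[r,286].max()) for r in range(136,166)],[int(g[r,286].max()) for r in range(262,280)])
print(h,'cass',tool((286,157),h-.012),tool((286,272.5),h-.012),'lip',tool((286,142),h-.006),tool((270.5,142),h-.006),tool((302.5,142),h-.006))
# handle
yaw=np.radians(-10)
hp=np.array([.4577,.0367])
for z in (.2,.0975): print(arm.ik([*hp,z],[pi,0,yaw]))
arm.move_l(np.array(o+zr*.16),feed=.3)
arm.move_to([*hp,.18],[pi,0,yaw])
st=arm.sense();print(st['t'],st['eef_pos'])
im=arm.grab_frame('wrist'); cv2.imwrite('pics/w8.png',im[:,:,::-1]); np.save('w8.npy',np.r_[st['eef_pos'],st['orientation']])
```

```text
[118, 119, 120, 117, 113, 103, 113, 146, 167, 178, 180, 181, 181, 183, 179, 180, 175, 157, 129, 111, 110, 111, 133, 166, 198, 220, 228, 233, 233, 235] [233, 234, 233, 233, 235, 233, 233, 233, 234, 230, 220, 191, 168, 154, 150, 159, 169, 171]
0.0910144885829871 cass [ 0.0007 -0.0401  0.079 ] [0.0008 0.0347 0.079 ] lip [ 0.0007 -0.0484  0.085 ] [-0.0086 -0.0484  0.085 ] [ 0.0107 -0.0484  0.085 ]
[-1.76060738e-01  2.04794521e-01  1.74457965e+00 -4.44089210e-16
  1.19221848e+00 -1.52781291e-03]
[-1.76060738e-01  3.45893401e-01  1.86545905e+00 -4.44089210e-16
  9.30240201e-01 -1.52781291e-03]
14.025 [0.45745931 0.03735557 0.17959702]
```

View pics/w8.png

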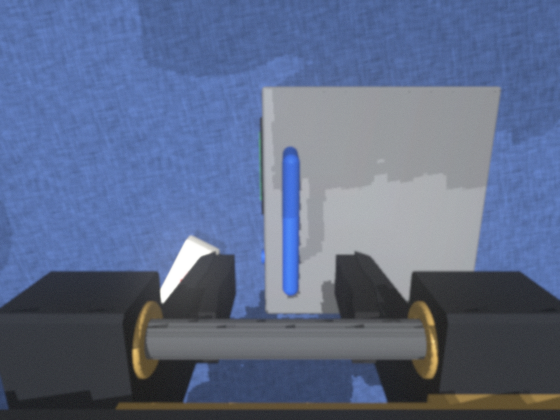

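Run:
```python
from h import *
v=np.load('w8.npy');C=cam('wrist',{'eef_pos':v[:3],'orientation':v[3:]})
P=ray(C,[(290.5,148),(290.5,294)],.1195); print(P.round(4),P.mean(0))
P=ray(C,[(290.5,150),(290.5,292)],.1165); print(P.round(4),P.mean(0))
im=cv2.imread('pics/w8.png')
print('cover edge x near', ray(C,[(263,88),(499,88),(267,310)],.0785).round(4))
```

```text
[[ 0.4667  0.0825  0.1195]
 [ 0.4521 -0.0037  0.1195]] [0.45944016 0.03938972 0.1195    ]
[[ 0.4665  0.0811  0.1165]
 [ 0.4521 -0.004   0.1165]] [0.45933508 0.03853955 0.1165    ]
cover edge x near [[ 0.4558  0.1171  0.0785]
 [ 0.6     0.092   0.0785]
 [ 0.4298 -0.0356  0.0785]]
```

Run:
```python
from h import *
pi=np.pi
yaw=np.radians(-9.8)
hp=np.array([.459,.0385])
arm.command_gripper(.04,grip_force=20)
arm.move_l([*hp,.18],frame=[pi,0,yaw],feed=.15) if False else arm.move_to([*hp,.15],[pi,0,yaw])
b=arm.move_l([*hp,.0975],feed=.1,force_limit=8)
f0=arm.sense()['wrist_force']
print(b,arm.sense()['eef_pos'],f0)
arm.command_gripper(.004,grip_force=20)
st=arm.sense();print(st['finger_gap'],st['wrist_force'],st['eef_pos'],st['t'])
```

```text
False [0.45948854 0.03840372 0.0982721 ] [ 0.34389848 -0.18525277  0.16350816]
0.008786275076233021 [ 8.68594862 -1.29053159 -1.81832941] [0.4608447  0.03816109 0.09810552] 15.8167
```

```bash
cat > arc.py <<'E'
from h import *
yaw=np.radians(-9.8);u=np.array([np.cos(yaw),np.sin(yaw)])
h0=np.array([.4612,.0381])+.132*u
def P(th):
    r=-(.132*np.cos(th)-.046*np.sin(th)); z=.0705+.132*np.sin(th)+.046*np.cos(th)
    return np.array([*(h0+r*u),z-.019+.0004])
E
python3 - <<'E'
from arc import *
for th in np.radians([4,10,17.5,25]):
    arm.move_l(P(th),feed=.08)
    st=arm.sense();print(round(np.degrees(th)),(st['eef_pos']-P(th)).round(4),st['wrist_force'].round(1),round(st['finger_gap'],4),st['t'])
cv2.imwrite('pics/s9.png',cv2.resize(arm.grab_frame('side')[150:280,200:330],None,fx=4,fy=4)[:,:,::-1])
E
```

```text
4 [-0.0003  0.0001  0.    ] [-1.8 -0.2  0.8] 0.0084 16.1083
10 [ 0.0001 -0.      0.    ] [ 0.4 -0.1  0.4] 0.0086 16.4417
18 [ 0.0006 -0.0001 -0.    ] [ 6.6 -1.  -4.6] 0.0087 16.8167
25 [ 0.0008 -0.0002 -0.0007] [  9.8  -0.8 -11.1] 0.0084 17.1917
```

View pics/s9.png

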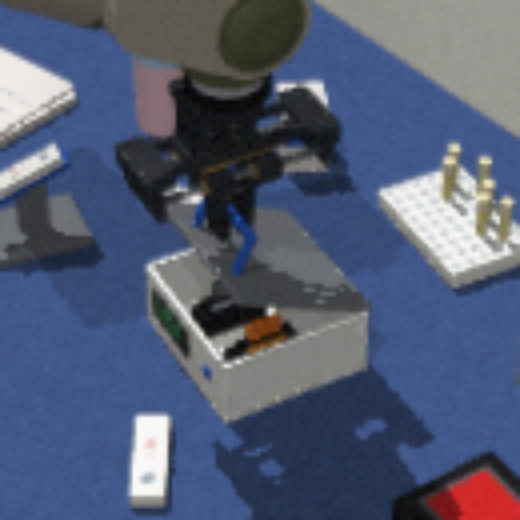

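The lid is lifting cleanly, and the amber plate is visible in the -y slot. The radial force shows my hinge estimate is about 2 mm short, so I'll adjust it and go on.

```bash
sed -i 's/^h0=.*/h0=np.array([.4612,.0381])+.134*u/; s/-.019+.0004/-.020/' arc.py
python3 - <<'E'
from arc import *
for th in np.radians([26,32.5,40,47.5,55]):
    arm.move_l(P(th),feed=.08)
    st=arm.sense();print(round(np.degrees(th)),(st['eef_pos']-P(th)).round(4),st['wrist_force'].round(1),round(st['finger_gap'],4),st['t'])
    if np.linalg.norm(st['wrist_force'])>22: break
E
```

```text
26 [-0.0017  0.0003 -0.0003] [-8.7  0.2  5.3] 0.008 17.4917
32 [-0.0004  0.      0.0001] [-3.4 -0.8  4.6] 0.008 17.8417
40 [-0.0001 -0.     -0.0006] [ 2.4 -1.2 -4.8] 0.0077 18.2167
48 [-0.0003 -0.     -0.0009] [  4.8  -1.9 -11. ] 0.0076 18.5917
55 [-0.0005 -0.     -0.0009] [  3.9  -2.1 -15.3] 0.0078 18.9667
```

```bash
python3 - <<'E'
from arc import *
off=-.0015
for th in np.radians([56,62.5,69,75,81,86,90]):
    rad=P(th)+[0,0,.02]-np.array([*h0,.0705]); rad/=np.linalg.norm(rad)
    arm.move_l(P(th)+off*rad,feed=.08)
    st=arm.sense();f=st['wrist_force'];fr=f@rad; off+=np.clip(fr/6000*.6,-.0015,.0015)
    print(round(np.degrees(th)),f.round(1),'fr',round(fr,1),'ft',round(np.sqrt(max(0,f@f-fr*fr)),1),'off',round(off,4),round(st['finger_gap'],4),st['t'])
    if np.linalg.norm(f)>28: break
for n in('side','scene'): cv2.imwrite(f'pics/{n}10.png',arm.grab_frame(n)[:,:,::-1])
E
python3 - <<'E'
import cv2
a=cv2.imread('pics/side10.png');cv2.imwrite('pics/s10.png',cv2.resize(a[120:290,190:350],None,fx=3.5,fy=3.5))
a=cv2.imread('pics/scene10.png');cv2.imwrite('pics/t10.png',cv2.resize(a[110:260,230:380],None,fx=4,fy=4))
E
```

```text
56 [-0.7 -2.5 -6. ] fr -5.8 ft 3.1 off -0.0021 0.0077 19.2167
63 [ 0.5 -2.2 -4. ] fr -4.1 ft 2.1 off -0.0025 0.0077 19.5583
69 [ 0.6 -3.3 -5.8] fr -5.8 ft 3.3 off -0.0031 0.0081 19.9
75 [-0.1 -3.6 -5. ] fr -5.0 ft 3.7 off -0.0036 0.0076 20.2333
81 [-1.5 -3.8 -6.6] fr -6.6 ft 4.0 off -0.0042 0.0077 20.5583
86 [-1.1 -3.  -5.6] fr -5.6 ft 3.3 off -0.0048 0.0075 20.8583
90 [-1.5 -3.4 -4.5] fr -4.5 ft 3.7 off -0.0052 0.0072 21.125
```

View pics/s10.png

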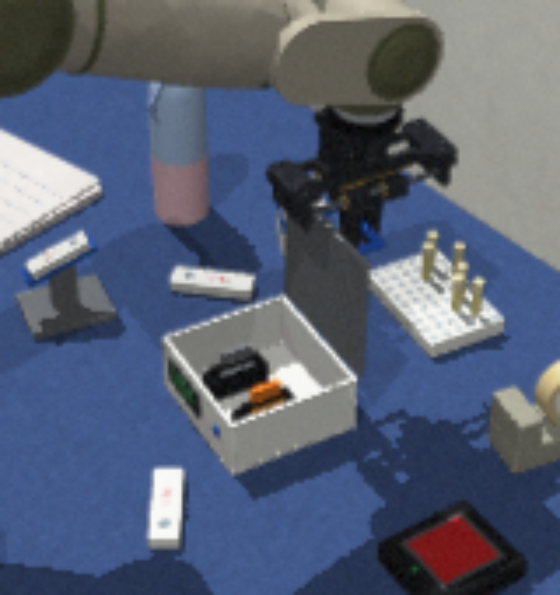

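View pics/t10.png

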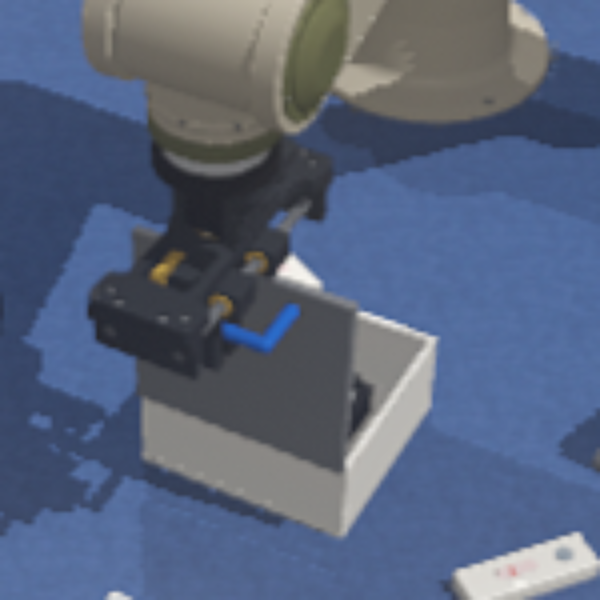

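Cover upright, amber plate in the -y slot, grey in the +y slot. Releasing the handle and taking a look at the plate.

Run:
```python
from h import *
pi=np.pi
arm.command_gripper(.026)
st=arm.sense();p=st['eef_pos'];print(st['wrist_force'].round(1),p)
arm.move_l([p[0],p[1],.29],feed=.15)
arm.move_to([.51,0.0,.27],[pi,0,np.radians(80.2)])
st=arm.sense();im=arm.grab_frame('wrist'); cv2.imwrite('pics/w11.png',im[:,:,::-1]); np.save('w11.npy',np.r_[st['eef_pos'],st['orientation']])
im=arm.grab_frame('side');show(im,'s11.png',(160,120,350,290),4)
print(st['t'],st['eef_pos'])
```

```text
[-0.3 -0.9  0.4] [0.63713233 0.00787302 0.17824791]
24.0417 [ 5.10127658e-01 -1.42243790e-05  2.69862532e-01]
```

View pics/w11.png

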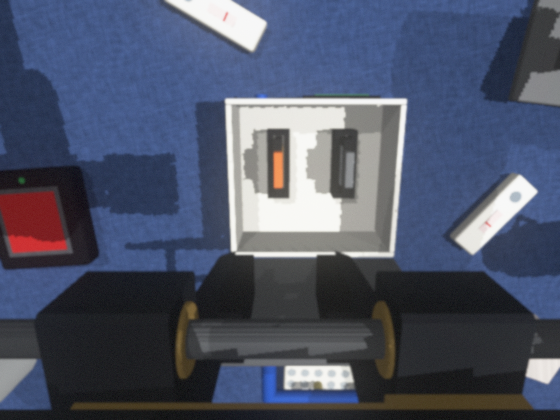

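View pics/s11.png

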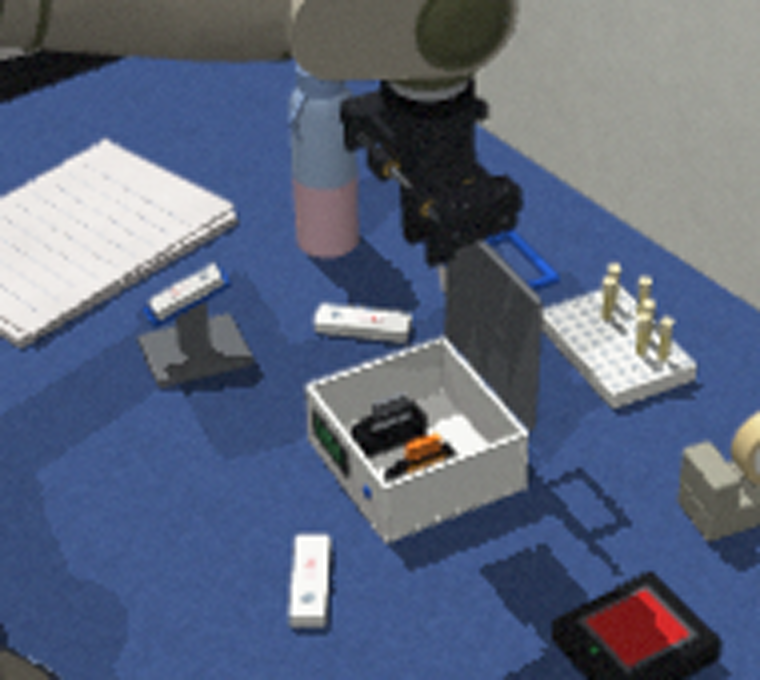

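Run:
```python
from h import *
im=cv2.imread('pics/w11.png'); v=np.load('w11.npy')
C=cam('wrist',{'eef_pos':v[:3],'orientation':v[3:]})
hsv=cv2.cvtColor(im,cv2.COLOR_BGR2HSV)
m=cv2.inRange(hsv,(3,120,90),(22,255,255)); m[:,:240]=0;m[:,330:]=0;m[230:]=0
n,l,s,c=cv2.connectedComponentsWithStats(m);k=1+np.argmax(s[1:,4]);print(s[k],c[k])
cs,_=cv2.findContours((l==k).astype(np.uint8),cv2.RETR_EXTERNAL,cv2.CHAIN_APPROX_NONE)
W=ray(C,cs[0][:,0],.061)[:,:2]*1e3; r=cv2.minAreaRect(W.astype(np.float32));print(r)
# rim outer corners z=.07
P=ray(C,[(225,99),(406,99),(395,257),(231,257)],.07)[:,:2]*1e3;print(P.round(1),P.mean(0))
hm=cv2.inRange(hsv,(170,150,90),(180,255,255))|cv2.inRange(hsv,(0,150,90),(3,255,255)); hm[:,120:]=0
ys,xs=np.where(hm>0);cs,_=cv2.findContours(hm,cv2.RETR_EXTERNAL,cv2.CHAIN_APPROX_NONE);q=max(cs,key=cv2.contourArea)[:,0]
print(q.min(0),q.max(0),cv2.minAreaRect((ray(C,q,.03)[:,:2]*1e3).astype(np.float32)))
show(im[:,:,::-1],'c12.png',(220,90,410,260),4)
```

```text
[273 151  10  38 365] [277.50136986 169.65205479]
((499.08038330078125, -5.042437553405762), (8.604249954223633, 35.28892135620117), 80.05511474609375)
[[428.1 -38.9]
 [455.2 117.4]
 [602.5  94. ]
 [575.  -64.8]] [515.20811267  26.92106132]
[  0 192] [ 66 252] ((515.2957153320312, -274.87396240234375), (60.19063186645508, 64.70911407470703), 84.17115020751953)
```

View pics/c12.png

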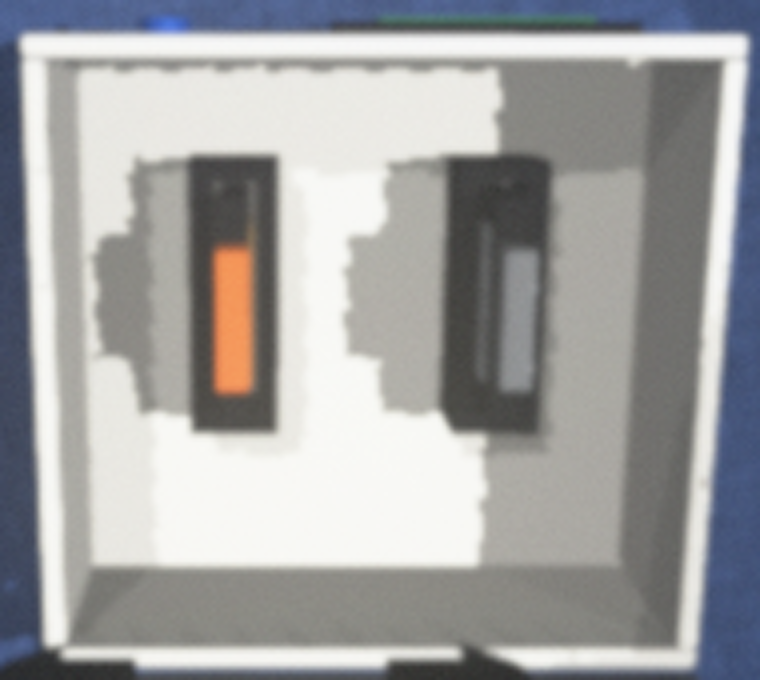

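The orange tab measures 35.3x8.6 mm at (499,-5), within 1 mm of the slot prediction. The scanner window is at (515,-275) in both views.

Run:
```python
from h import *
pi=np.pi
print('sanitiser',ray(cam('scene'),(138,180),.19).round(3),ray(cam('side'),(382,240),.203).round(3))
print('tape',ray(cam('scene'),(192,245),.05).round(3))
o=[pi,0,np.radians(80.1)]
arm.command_gripper(.030,grip_force=20)
arm.move_to([.4991,-.0050,.13],o)
st=arm.sense();print(st['eef_pos'],st['t'])
arm.move_l([.4991,-.0050,.0415],feed=.1,force_limit=6)
st=arm.sense();print(st['eef_pos'],st['wrist_force'].round(1))
arm.command_gripper(.002,grip_force=20)
st=arm.sense();print(st['finger_gap'],st['eef_pos'],st['wrist_force'].round(1),st['t'])
```

```text
sanitiser [[ 0.707 -0.366  0.19 ]] [[ 0.659 -0.393  0.203]]
tape [[ 0.757 -0.205  0.05 ]]
[ 0.50002773 -0.00520925  0.13131049] 25.0333
[ 0.49953768 -0.00507168  0.04211066] [-0.7  0.8 -0.6]
0.007818296831729434 [ 0.49923609 -0.00503861  0.04173825] [-1.2 -0.2  2.5] 26.525
```

Run:
```python
from h import *
b=arm.move_l([.4992,-.0050,.10],feed=.06,force_limit=12)
st=arm.sense();print(b,st['finger_gap'],st['wrist_force'].round(1))
if not b:
    arm.move_l([.4992,-.0050,.19],feed=.15)
    arm.move_l([.5152,-.2748,.19],feed=.2)
    arm.move_l([.5152,-.2748,.11+.0367],feed=.08)
    arm.sleep(.3)
st=arm.sense();print(st['finger_gap'],st['wrist_force'].round(1),st['eef_pos'],st['orientation'],st['t'])
for n in('side','scene','wrist'): cv2.imwrite(f'pics/{n}13.png',arm.grab_frame(n)[:,:,::-1])
a=cv2.imread('pics/side13.png');cv2.imwrite('pics/s13.png',cv2.resize(a[130:330,200:400],None,fx=3,fy=3))
a=cv2.imread('pics/scene13.png');cv2.imwrite('pics/t13.png',cv2.resize(a[100:280,130:370],None,fx=3.3,fy=3.3))
```

```text
False 0.007785412014808157 [-0.3  0.5 -0.1]
0.00801535142892752 [1.2 0.6 0.3] [ 0.51529323 -0.27486954  0.1469978 ] [3.14108921e+00 2.42538283e-04 1.39801018e+00] 30.8917
```

View pics/s13.png

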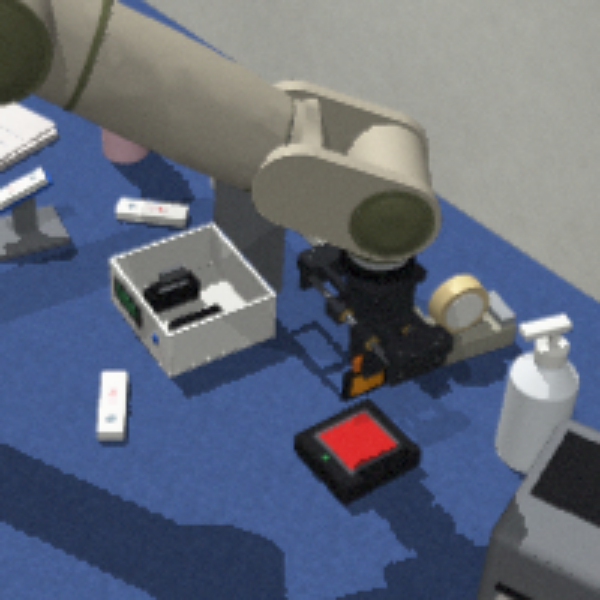

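View pics/t13.png

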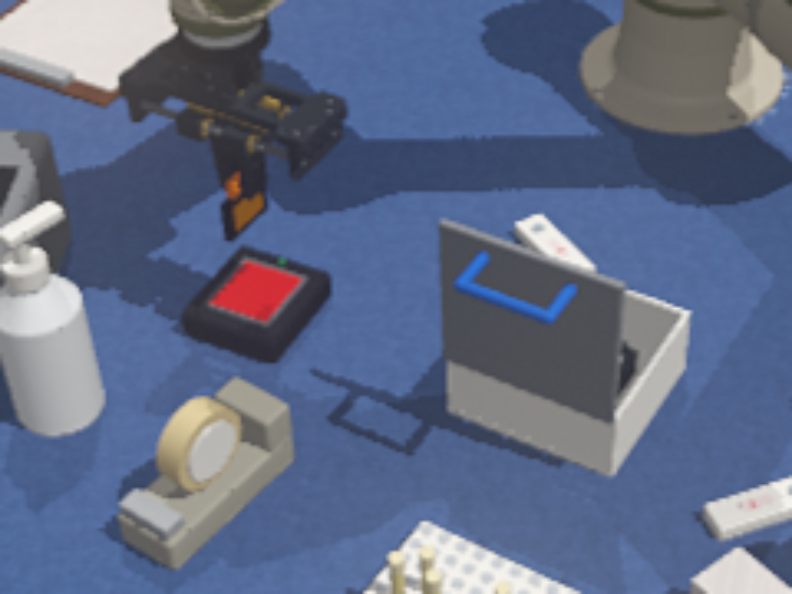

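View pics/wrist13.png

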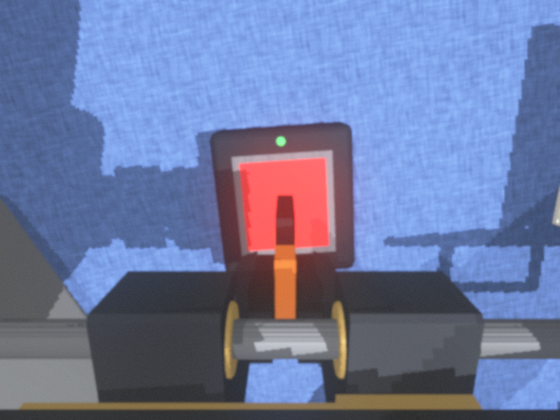

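Run:
```python
from h import *
st=arm.sense();p=st['eef_pos'];a=st['orientation'][2]-np.pi/2;u=np.array([np.cos(a),np.sin(a),0])
b=np.array([p[0],p[1],.11])
for n in('side','scene'): print(n,proj(cam(n),[b-u*.028,b,b+u*.028]).round(1).tolist())
C=cam('wrist',st); print(proj(C,[b-u*.028,b-u*.028+[0,0,.04],b-u*.017+[0,0,.056],[*p[:2],.03]]).round(1).tolist())
print('window',ray(C,[(238,163),(327,158),(331,248),(246,251)],.03).mean(0).round(4))
show(cv2.imread('pics/side13.png')[:,:,::-1],'c14.png',(295,235,355,285),10)
show(cv2.imread('pics/scene13.png')[:,:,::-1],'c15.png',(340,150,460,260),5)
show(cv2.imread('pics/scene13.png')[:,:,::-1],'c16.png',(180,130,240,180),10)
```

```text
side [[313.3, 263.3], [320.5, 260.2], [327.6, 257.2]]
scene [[210.5, 161.8], [205.0, 167.0], [199.4, 172.4]]
[[284.5, 193.2], [284.4, 216.8], [284.3, 259.0], [284.6, 205.5]]
window [ 0.5161 -0.2743  0.03  ]
```

View pics/c14.png

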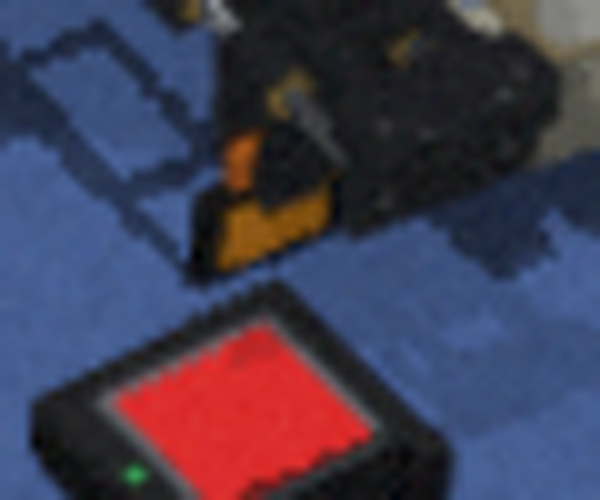

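View pics/c15.png

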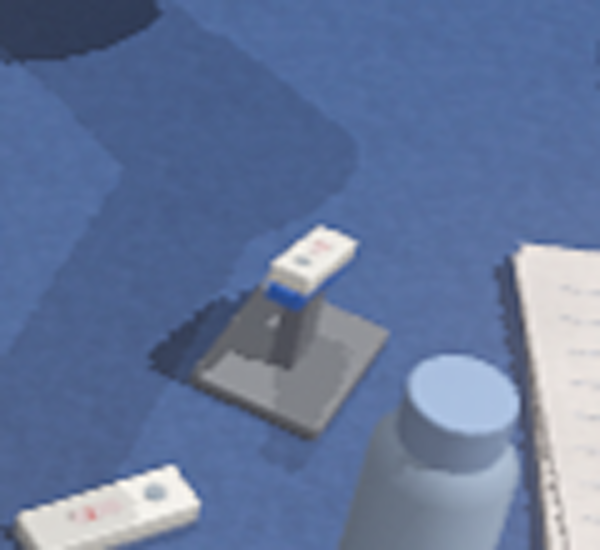

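View pics/c16.png

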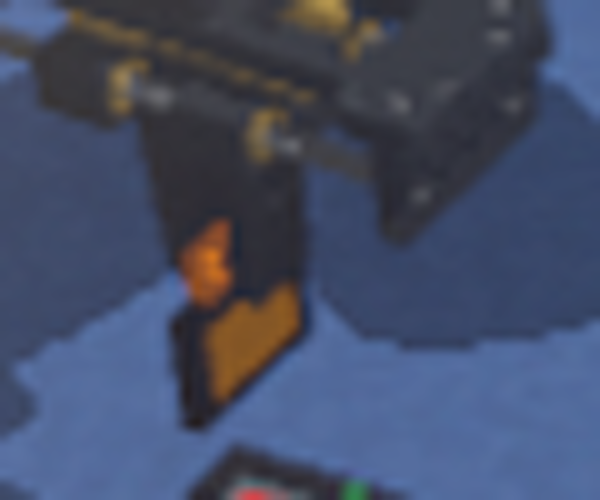

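The predicted bottom-edge corners (199,172) and (210,162) match the scene picture within a pixel. Handing in.

Run:
```python
from h import *
print(arm.sense()['t'],arm.sense()['finger_gap']); arm.sign_off()
```

```text
31.0417 0.008059441997624395
the job is handed in; nothing more can be done
```

The whole job was done in the order asked and handed in at 31 s, with the arm still holding the amber plate over the scanner.

- **Cassette:** I laid it window up on the sloped rest and let go. Measured afterwards, it sits within about 0.5 mm of centre lengthwise and is centred across the bar. The last scene picture shows it still there.
- **Cover:** I swung it up by the blue handle to about 90° and released it. The last picture shows it standing upright.
- **Amber plate:** I drew it out of the -y slot and left the grey plate in its slot. It is held upright with its middle about 1 mm from the window's centre. Its bottom edge is at about 0.11 m, 8 cm above the glass, and its corners match the scene picture within a pixel.

Two measurements disagreed with expectation:

- **Lowering the cassette:** the arm met firm contact about 5 mm lower than expected. The first stop on the way down left no lasting force. I think it slid up a little between the fingers, and it still ended flat on the rest.
- **Opening the cover:** my hinge estimate was a few millimetres off. This caused up to about 16 N of force on the handle, which I corrected during the swing.

I saw nothing else knocked or moved.

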